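# Put the holding block under the bench magnifier, bores up

### The arm

A 6-joint arm with a two-finger parallel gripper is mounted at the origin on a cart in front of the work surface, level with it; the furniture and walls round the work are solid. World frame = base frame: x ahead of the robot, y to its left, z up, the work surface at z = 0. Lengths are in m, angles in rad, forces in N, time in s.
With the tool pointing down it reaches from about 0.35 to 0.775 m from the base axis. Payload 5.5 kg.
Tool frame: the origin (TCP) lies between the finger pads; the fingertips stand 17 mm ahead of it and the grasp point (between the pads) lies 2 mm behind it (env.finger_overhang is the distance from the TCP to the fingertips, in m); z points along the fingers, y is the line along which they close (so a half turn about z gives the same grasp; the last joint's range is limited). The gripper opens to 85 mm and grips with 20 to 120 N. Pads are 22 mm wide; open, the fingers measure 114 mm over their backs; the gripper's body (76 mm by 85 mm) begins 54 mm behind the grasp point. The pads swing forward as they close: fully open they stand 13 mm farther back than shut.
Start: joints at [1.026, 0.313, 0.046, 1.304, 0, 1.431], TCP at [0.226, 0.529, 0.248] pointing down, gripper open.
Joint ranges: [-2.76, 2.76], [-0.86, 1.69], [-1.03, 1.26], [-2.2, 2.34], [-1.47, 1.5], [-3.14, 3.14]. Speed limits (rad/s): [2.57, 2.57, 3.14, 3.14, 3.14, 3.14].

### API

Orientations are given as a unit quaternion [w, x, y, z].
In Python, from workcell import env gives the robot as it stands. The module is installed in compiled form; this text tells all that it offers.
- The arm moves only by the shell command python3 -m pendant 'ROWS' [FORCE]. ROWS is JSON, a list of rows, each a list of 5 numbers: the gripper's target within -1 to 1 (fully open at 1, half-way at 0, shut at -1), then the shift along the tool's x, y, z in m, then the turn about the tool's z in rad. A call has 1 to 8 rows; each row shifts and turns the commanded pose from where the row before left it, along the tool's axes as they then stand; what a row does not reach is not made up. A row lasts 1/8 s, in which the tool goes at most 62.5 mm and 10.7 degrees, less where a joint would pass 70% of its speed; a pose out of reach is approached as far as the arm can. A call with a gripper value outside its range is refused whole. The fingers move at their own pace and stop on an object; FORCE is the grip in N (left out, the last holds). Time passes only in rows, so rows that do not move let the fingers close. It gives the time, the measured TCP pose, the force, the opening and the grip force at its end, in the units of the state.
- env.get_state(): the state, without advancing time (a new reading comes with each control period).
- env.read_camera(name): name is "scene" or "top"; returns the picture (420x560x3 uint8, red, green, blue); there is no depth.
- env.calibration(name): a dict with "K" (3x3 intrinsics, pixels), "distortion" ([k1, k2, p1, p2, k3] as OpenCV has them; the pictures are not rectified), "T" (4x4, takes a point from camera to world coordinates). Camera axes: x right, y down, z forward; pixel columns grow to the right and rows downward; lengths in m; the calibration is good to about 2 mm. A picture is of the moment at which its call begins. calibration takes no time and is no camera call.
- env.hand_in(): hands the job in; it is judged then, once.
Trained networks look in the newest picture that a camera, given by its name, has taken for a name from the list of things; names that differ only in an ending like _2 or _b are one class to them, and where a whole thing is asked for, a point or a joint stands for the part that bears it (a point fixed in the world has none). Each returns a list of dicts, best first, with "score" (0 to 1); they miss things now and then, are a little off and sometimes report something else, mostly with a low value. They report only what shows in the picture. A call takes as long as a camera call. They do not tell look-alikes from the thing itself.
- env.recognise(camera, label): "centre" ([column, row] in pixels, amid what is visible of it).
The state is a dict: "clock": time; "joint_pos": joint angles; "qvel": joint speeds; "tau": joint torques, N m; "tcp_pos": TCP position; "orientation": TCP orientation; "wrist_force": force on the tool from outside, world axes, zero at the start; "ft_torque": the same for the moment, N m; "finger_gap": finger opening in m; "grip_force": force on a finger pad.
Only numpy, scipy, OpenCV 4.12 (cv2) and the standard library are available. Lean on these libraries where they do the work, as an engineer would, in place of code of your own. Each camera call takes 0.05 s, during which the arm holds its last target. There are 200 camera calls.

### The job

Swing the magnifier arm well clear of the blue-ribbed nest on its stand (to about a right angle), turn the aluminium block, which lies upside down on the bench, over so that its three bores face up, and lay it flat in the nest and let go of it. Then swing the magnifier back over the block, fully home against its stop. Leave the red pot, the yellow spool and the black loupe standing where they are.

Things in the scene. Friction and masses are not known exactly. Their poses are not given: they have to be found in the camera images.
- block: Aluminium holding block, cuboid 34 (its x) x 62 (y) x 24 mm (z), 0.12 kg, three bores in its +z face (screw heads there, 2 mm high, are drawn only, not solid). Origin: centre of the plain face opposite the bores. Starts upside down (+z and bores down, origin on top), long axis within 0.5 rad of the world's y. Stands steadily on an end or a side, so it can be turned in two quarter turns.
- stand: Bench stand, fixed to the bench; place and yaw vary. Origin: centre of the nest, at bench height. Base plate 74 (x) x 116 mm (y), 8 mm thick, round the nest; a 40 mm wide bar leads to the post's foot at its -y.
- nest (a point): Centre of the nest floor, 8 mm above the bench; its x and y are the stand's. The block goes in flat, long axis along the nest's y, either way round. Pocket 38 (x) x 66 mm (y), 2 mm wider than the block on each side. Blue ribs round it, 6 mm wide, 8 mm high: along both short ends, and only the last 8 mm at each corner of the long sides, so the middle 50 mm of the long sides is open for fingers.
- post (a point): Axis of the magnifier's post and vertical hinge, 140 mm from the nest centre toward the nest's -y, at the height of the nest floor. Post with arm collar is 32 mm across, top 131 mm above the bench; foot 62 mm across, 12 mm high.
- magnifier (a joint): Angle of the magnifier arm about the vertical post, rad, range 0 to 1.9. 0: home against its stop, arm along the nest's +y, lens right over the nest; it grows counter-clockwise seen from above, the lens swinging toward the robot. It starts between 0 and 0.35. Stiff hinge (0.2 N m of friction, about 3 N at the knob): it stays where left. The stop bears 20 N.
- knob (a point): Red upright round knob on the arm, 16 mm across, 72 mm from the hinge axis; this point is on the knob's axis 143 mm above the bench; the knob stands from the arm bar's top (120 mm above the bench) to 158 mm. Take it between the fingers from above; it may turn in the grip.
- lens (a point): Centre of the lens, 140 mm from the hinge axis, in a white ring 86 mm across whose underside is 108 mm and top 122 mm above the bench. The arm bar is 14 mm wide.
- pot: Bystander: red pot with black cap, 53 mm across, 44 mm tall. Origin at the centre of its underside. Leave alone.
- spool: Bystander: spool of yellow wire with black flanges, 64 mm across, 38 mm tall. Origin at the centre of its underside. Leave alone.
- loupe: Bystander: black eye loupe, 31 mm across, 28 mm tall. Origin at the centre of its underside. Leave alone.
Mind the look-alikes: they are no part of the job. What is meant by the block is not green, pink or turquoise, and is the larger of those in its own colour.

How it is judged:
By the outcome, as a careful person would: the job done as asked, in the order asked, and still so for the second after the job is handed in, with the robot touching nothing.
It also fails if it takes over 72 s, if anything falls off the work surface, if the arm or the gripper's body presses on something with over 40 N, if the wrist force passes 120 N, or if a joint passes its speed limit or range.

## Working session

There is one attempt and no reset: what is moved stays moved. The work goes in short steps, Python scripts to look and compute and a shell command to move; the robot and the scene stay as the last step left them, time stands still between calls to the robot, and variables do not carry over. Pictures are saved under pics/ and viewed, at most 10 in all, crops included, and the job is handed in when it is done.

```bash
mkdir -p pics; cat > h.py <<'E'
import numpy as np, cv2
from workcell import env
def pix2w(cam,uv,z):
    c=env.calibration(cam); K=np.array(c["K"]);T=np.array(c["T"])
    p=cv2.undistortPoints(np.array(uv,float).reshape(-1,1,2),K,np.array(c["distortion"])).reshape(-1,2)
    d=np.c_[p,np.ones(len(p))]@T[:3,:3].T; o=T[:3,3]
    return o+d*((z-o[2])/d[:,2])[:,None]
def w2pix(cam,P):
    c=env.calibration(cam); T=np.linalg.inv(np.array(c["T"]))
    r,_=cv2.Rodrigues(T[:3,:3])
    return cv2.projectPoints(np.array(P,float).reshape(-1,3),r,T[:3,3],np.array(c["K"]),np.array(c["distortion"]))[0].reshape(-1,2)
def snap(cam,name,crop=None,s=1):
    im=env.read_camera(cam)
    j=im[...,::-1]
    if crop: j=j[crop[1]:crop[3],crop[0]:crop[2]]
    cv2.imwrite("pics/"+name,cv2.resize(j,None,fx=s,fy=s,interpolation=cv2.INTER_CUBIC)); return im
E
python3 - <<'E'
from h import *
np.set_printoptions(precision=3,suppress=True)
a=env.read_camera("scene");b=env.read_camera("top")
cv2.imwrite("pics/t0.png",cv2.resize(b[...,::-1],(800,600)));cv2.imwrite("pics/s0.png",cv2.resize(a[...,::-1],(800,600)))
for c in("top","scene"):
    print(c,env.calibration(c)["T"])
    for l in("block","stand","knob","lens","pot","spool","loupe"):
        print(l,[(np.round(r["centre"],1).tolist(),round(r["score"],2)) for r in env.recognise(c,l)[:5]])
s=env.get_state();print(s["tcp_pos"],s["orientation"],s["wrist_force"],s["finger_gap"])
E
```

```text
top [[-0.011 -0.979  0.203  0.275]
 [-1.     0.012  0.003  0.186]
 [-0.005 -0.203 -0.979  1.396]
 [ 0.     0.     0.     1.   ]]
block [([179.0, 287.0], 0.78), ([213.6, 224.9], 0.72), ([220.1, 268.7], 0.58), ([187.1, 199.8], 0.57)]
stand [([319.5, 197.1], 0.8)]
knob [([313.1, 193.0], 0.88)]
lens [([315.6, 195.7], 0.57)]
pot [([216.4, 163.9], 0.58)]
spool [([257.2, 189.8], 0.58), ([316.8, 194.7], 0.27)]
loupe [([262.3, 247.1], 0.57)]
scene [[-0.879 -0.249  0.406  0.219]
 [-0.476  0.471 -0.743  0.807]
 [-0.006 -0.846 -0.532  0.567]
 [ 0.     0.     0.     1.   ]]
block [([301.5, 375.7], 0.69), ([356.4, 230.7], 0.59), ([298.5, 324.3], 0.57), ([188.2, 321.9], 0.57)]
stand [([280.0, 209.7], 0.7)]
knob [([280.7, 195.6], 0.68)]
lens [([278.5, 195.0], 0.98)]
pot [([282.3, 206.6], 0.71), ([183.6, 276.7], 0.58)]
spool [([235.8, 260.8], 0.96), ([181.9, 274.7], 0.5)]
loupe [([297.1, 278.8], 0.78)]
[0.227 0.529 0.248] [0.    0.201 0.98  0.   ] [-0.65   0.073  0.179] 0.08516904628527065
```

View pics/t0.png

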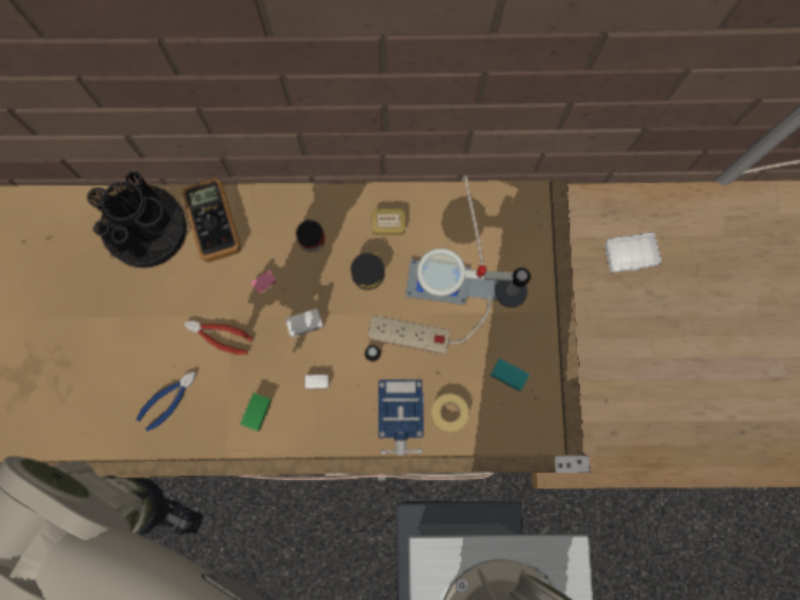

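View pics/s0.png

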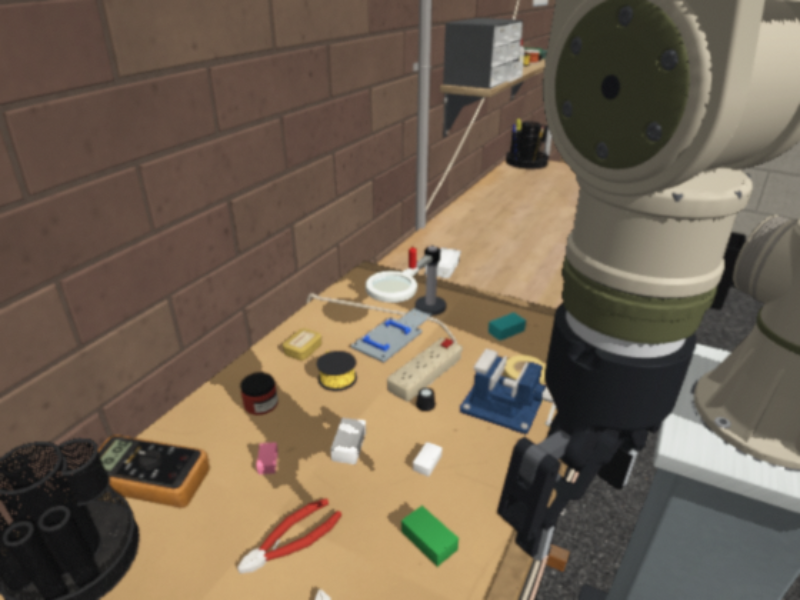

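Top view (800x600 scale): the candidates are the large silver block (304,322), a smaller white block (317,381), green (256,412), pink (264,282) and turquoise (510,374). The larger silver one, original pixel (213,225), is the block. The magnifier lens is at (442,272), knob (481,270), post (520,275). Next, a close crop and a metric estimate.

```bash
python3 - <<'E'
from h import *
np.set_printoptions(precision=3,suppress=True)
b=snap("top","c1.png",(190,150,390,270),4); 
a=env.read_camera("scene")
r=env.recognise("top","knob")[0]["centre"];print("knob",r,pix2w("top",r,.143))
# block mask in top
hsv=cv2.cvtColor(b,cv2.COLOR_RGB2HSV)
def comp(m,near,name,z):
    n,l,s,c=cv2.connectedComponentsWithStats(m.astype(np.uint8))
    k=1+np.argmin([np.hypot(*(c[i]-near))+(1e3 if s[i,4]<8 else 0) for i in range(1,n)])
    ys,xs=np.where(l==k); P=pix2w("top",np.c_[xs,ys],z)[:,:2]
    print(name,c[k],s[k,4],"world",cv2.minAreaRect((P*1000).astype(np.float32)))
comp((hsv[...,1]<70)&(hsv[...,2]>110),(213,225),"block",.024)
comp((hsv[...,1]<70)&(hsv[...,2]>110),(221,267),"small",.02)
blue=(hsv[...,0]>105)&(hsv[...,0]<128)&(hsv[...,1]>130)&(hsv[...,2]>90)
n,l,s,c=cv2.connectedComponentsWithStats(blue.astype(np.uint8))
for i in range(1,n):
    if s[i,4]>5: print("blue",c[i],s[i,4],pix2w("top",c[i],.016))
hs=cv2.cvtColor(a,cv2.COLOR_RGB2HSV)
blue=(hs[...,0]>105)&(hs[...,0]<128)&(hs[...,1]>130)&(hs[...,2]>90)
n,l,s,c=cv2.connectedComponentsWithStats(blue.astype(np.uint8))
for i in range(1,n):
    if s[i,4]>15: print("sblue",c[i],s[i,4],pix2w("scene",c[i],.014))
for nm,uv in (("pot",(216.4,163.9)),("spool",(257.2,189.8)),("loupe",(262.3,247.1))): print(nm,pix2w("top",uv,.035))
for nm,uv,z in (("post",(365,193),.131),("lens",(309,190),.122),("vise",(280,285),.05),("foot",(358,204),.012)): print(nm,pix2w("top",uv,z))
print("scene knob",pix2w("scene",(412*.7,258*.7),.143),"post",pix2w("scene",(433*.7,252*.7),.131))
cv2.imwrite("pics/c2.png",cv2.resize(a[160:320,200:400,::-1],None,fx=3.7,fy=3.7,interpolation=cv2.INTER_CUBIC))
E
```

```text
knob [317.4, 192.8] [[0.591 0.078 0.143]]
block [212.171 225.315] 333 world ((534.8889770507812, 349.2506408691406), (40.4495964050293, 64.49211883544922), 18.23699188232422)
small [220.977 266.622] 172 world ((425.3245544433594, 325.8455810546875), (26.45020294189453, 42.0360221862793), 0.3454265296459198)
blue [293.  201.2] 15 [[0.601 0.133 0.016]]
blue [108.526 279.397] 78 [[0.397 0.62  0.016]]
blue [115.767 288.753] 73 [[0.372 0.6   0.016]]
sblue [278.453 228.038] 53 [[0.612 0.065 0.014]]
sblue [262.544 240.386] 57 [[0.621 0.133 0.014]]
sblue [373.08 262.84] 50 [[0.352 0.092 0.014]]
sblue [350.841 274.551] 69 [[0.384 0.155 0.014]]
sblue [355.695 289.811] 328 [[0.359 0.197 0.014]]
pot [[0.703 0.339 0.035]]
spool [[0.629 0.229 0.035]]
loupe [[0.474 0.217 0.035]]
post [[ 0.592 -0.041  0.131]]
lens [[0.604 0.097 0.122]]
vise [[0.374 0.172 0.05 ]]
foot [[ 0.592 -0.042  0.012]]
scene knob [[0.598 0.038 0.143]] post [[ 0.586 -0.023  0.131]]
```

View pics/c1.png

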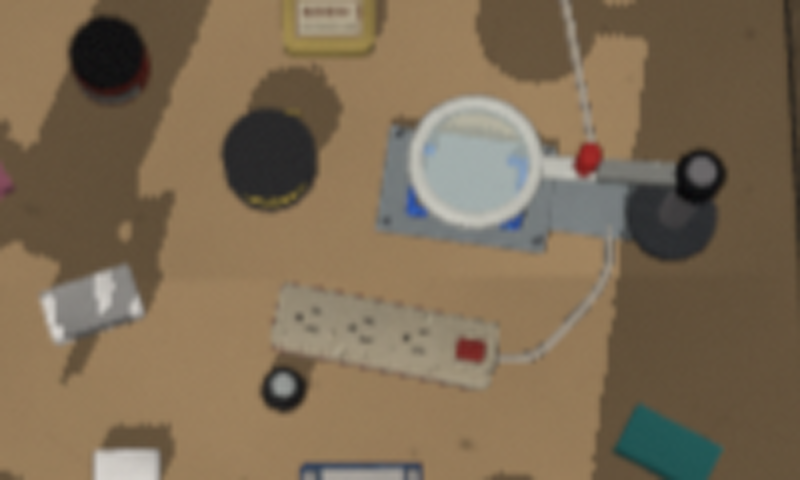

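View pics/c2.png

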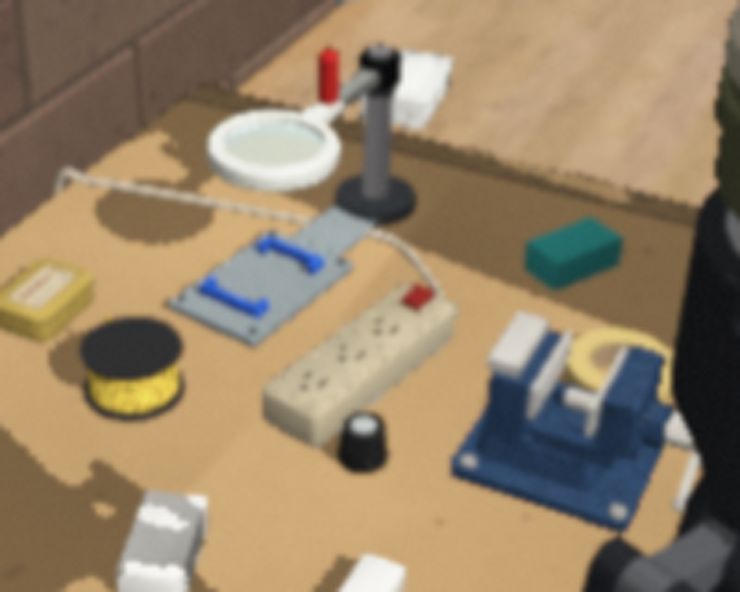

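The larger silver block is the right one: its screw heads are underneath, the plain face is up, and the small white block is separate. The magnifier is slightly open relative to the stand. I'll fit the geometry from both views.

```bash
cat > fit.py <<'E'
from h import *
from scipy.optimize import least_squares
np.set_printoptions(precision=4,suppress=True)
T=lambda x,y:(x/4+190-.4,y/4+150-.4); S=lambda x,y:(x/3.7+200-.4,y/3.7+160-.4)
st=[("top",T(392,123),(.037,.058,.008)),("top",T(378,232),(-.037,.058,.008)),("top",T(546,250),(-.037,-.058,.008)),
("top",T(700,172),(0,-.14,.131)),("scene",S(168,302),(.037,.058,.008)),("scene",S(255,342),(-.037,.058,.008)),("scene",S(352,265),(-.037,-.058,.008)),
("scene",(278.5,228),(0,-.036,.013)),("scene",(262.5,240.4),(0,.036,.013)),("scene",S(381,52),(0,-.14,.131))]
arm=[("top",T(476,162),.14,.117),("scene",S(275,146),.14,.119),("scene",S(329,50),.072,.158),("top",T(592,152),.072,.156)]
def pts(p):
    x,y,w,q=p; c,s=np.cos(w),np.sin(w); o=[]
    for cam,uv,P in st: o.append((cam,uv,(x+c*P[0]-s*P[1],y+s*P[0]+c*P[1],P[2])))
    for cam,uv,r,z in arm:
        a,b=-r*np.sin(q),-.14+r*np.cos(q); o.append((cam,uv,(x+c*a-s*b,y+s*a+c*b,z)))
    return o
f=lambda p:np.concatenate([(w2pix(c,P)[0]-uv) for c,uv,P in pts(p)])
r=least_squares(f,[.6,.1,0,.1],loss="soft_l1")
x,y,w,q=r.x; print(r.x); print(f(r.x).reshape(-1,2))
R=np.array([[np.cos(w),-np.sin(w)],[np.sin(w),np.cos(w)]]); g=lambda a,b:np.array([x,y])+R@[a,b]
print("post",g(0,-.14))
for k in(q,0,.4,.8,1.2,1.6): print("knob",k,g(-.072*np.sin(k),-.14+.072*np.cos(k)))
E
python3 fit.py; python3 - <<'E'
from h import *
from scipy.spatial.transform import Rotation as Ro
s=env.get_state();print(np.round(Ro.from_quat(np.roll(s["orientation"],-1)).as_matrix(),3),s["clock"])
# block by two cams
P=np.array([[x,y,z] for x in(-.017,.017) for y in(-.031,.031) for z in(0,.024)])
for yaw in(.318,):
  c,s_=np.cos(yaw),np.sin(yaw);W=P.copy();W[:,0]=.5375+c*P[:,0]-s_*P[:,1];W[:,1]=.35+s_*P[:,0]+c*P[:,1]
  print(((w2pix("top",W)-(190,150))*4).round(),((w2pix("scene",W)-(200,160))*3.7).round())
E
```

```text
[ 0.6164  0.0969 -0.1498  0.0749]
[[-0.7534  0.0191]
 [-0.8766 -1.1118]
 [-0.3251  0.127 ]
 [ 0.5447 -0.8031]
 [ 0.2258 -0.0003]
 [ 0.0644 -0.2148]
 [ 1.0384 -0.905 ]
 [ 0.8629 -0.1905]
 [-0.2989  0.1977]
 [ 0.2249 -0.6978]
 [-0.2492 -0.2779]
 [ 0.1802 -0.281 ]
 [ 0.406   0.4744]
 [-0.353  -0.126 ]]
post [ 0.5955 -0.0415]
knob 0.07485679810887683 [0.6009 0.0303]
knob 0 [0.6063 0.0297]
knob 0.4 [0.5777 0.0283]
knob 0.8 [0.552  0.0158]
knob 1.2 [ 0.5331 -0.0057]
knob 1.6 [ 0.5241 -0.0328]
[[-0.919  0.394  0.   ]
 [ 0.394  0.919  0.   ]
 [-0.     0.    -1.   ]] 0.95
[[144. 314.]
 [141. 308.]
 [ 56. 344.]
 [ 52. 338.]
 [129. 268.]
 [125. 260.]
 [ 41. 297.]
 [ 36. 290.]] [[208. 528.]
 [207. 496.]
 [183. 611.]
 [181. 578.]
 [149. 521.]
 [147. 489.]
 [120. 602.]
 [117. 570.]]
```

```bash
cat > d.py <<'E'
import sys
from h import *
from scipy.spatial.transform import Rotation as Ro
np.set_printoptions(precision=4,suppress=True)
def delta(t,yaw=None):
    """tool-axis shift to world target t; yaw = wanted heading of closing axis (tool y)"""
    s=env.get_state();R=Ro.from_quat(np.roll(s["orientation"],-1)).as_matrix()
    print("tcp",s["tcp_pos"],"closing heading",round(float(np.arctan2(R[1,1],R[0,1])),3),"j6",round(s["joint_pos"][5],2),"t",round(s["clock"],2),"F",np.array(s["wrist_force"]).round(1),"gap",round(s["finger_gap"],4),"grip",round(s["grip_force"],1))
    print("shift",R.T@(np.array(t)-s["tcp_pos"]))
    if yaw is not None:
        a=np.arctan2(R[1,1],R[0,1]); e=(yaw-a+np.pi/2)%np.pi-np.pi/2; print("turn about tool z",-e)
if __name__=="__main__":
    v=[float(x) for x in sys.argv[1:]]; delta(v[:3],v[3] if len(v)>3 else None)
E
python3 -m pendant '[[0,-0.05,-0.029,0,0],[0,-0.05,-0.029,0,0],[0,-0.05,-0.029,0,0],[0,-0.05,-0.029,0,0],[0,-0.05,-0.029,0,0],[0,-0.05,-0.029,0,0],[0,-0.05,-0.029,0,0],[0,-0.05,-0.029,0,0]]' 30
python3 -m pendant '[[0,-0.05,-0.029,0,0],[0,-0.05,-0.029,0,0],[0,-0.04,-0.021,0,0],[0,0,0,0,0]]'
python3 d.py .601 .030 .150
```

```text
clock: 1.95
tcp_pos: [0.5038, 0.1561, 0.2486]
orientation: [0.0, 0.201, 0.98, 0.0]
wrist_force: [0.2, 0.6, 0.3]
finger_gap: 0.0431
grip_force: 0.0
clock: 2.45
tcp_pos: [0.602, 0.0271, 0.2475]
orientation: [0.0, 0.203, 0.979, -0.0]
wrist_force: [-0.1, 0.6, -0.1]
finger_gap: 0.0424
grip_force: 0.0
tcp [0.602  0.0271 0.2475] closing heading 1.162 j6 0.32 t 2.45 F [-0.1  0.6 -0.1] gap 0.0424 grip 0.0
shift [0.0021 0.0023 0.0975]
```

Descend, grip, then look.

```bash
python3 -m pendant '[[0,0.002,0.002,0.04,0],[0,0,0,0.04,0],[0,0,0,0.017,0],[0,0,0,0,0],[-0.7,0,0,0,0],[-0.7,0,0,0,0],[-0.7,0,0,0,0]]' 30
python3 d.py .601 .03 .15
python3 -c "
from h import *
snap('scene','k1.png',(200,140,400,290),4)"
```

```text
clock: 3.32
tcp_pos: [0.5997, 0.0317, 0.1529]
orientation: [0.001, 0.201, 0.98, -0.001]
wrist_force: [-1.6, -4.2, 3.1]
finger_gap: 0.0148
grip_force: 29.6
tcp [0.5997 0.0317 0.1529] closing heading 1.165 j6 0.33 t 3.33 F [-1.6 -4.2  3.1] gap 0.0148 grip 29.6
shift [-0.0018 -0.0011  0.0029]
```

View pics/k1.png

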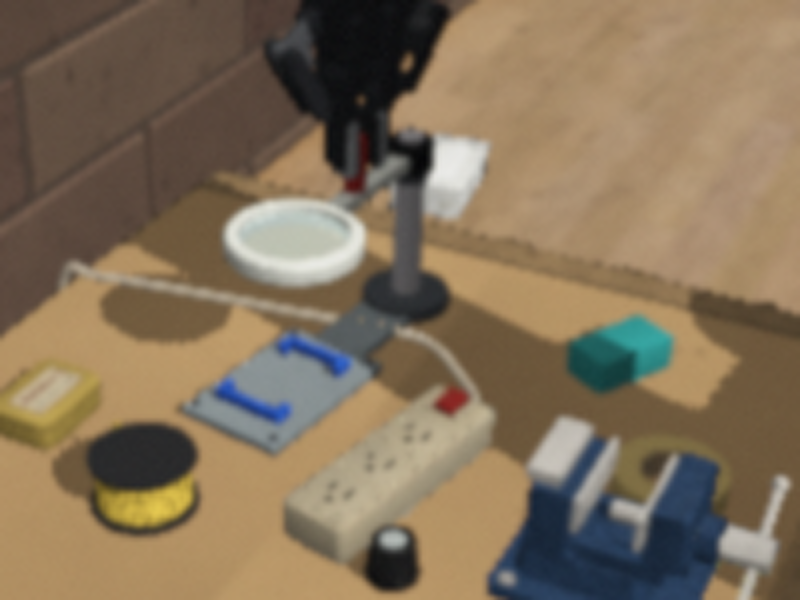

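The knob is between the fingers. Working out the arc.

```bash
cat > arc.py <<'E'
import sys
from h import *
a,b,n,h=float(sys.argv[1]),float(sys.argv[2]),int(sys.argv[3]),float(sys.argv[4])
w=-.1498; q=np.linspace(a,b,n+1)
P=np.c_[-.072*np.sin(q+w),.072*np.cos(q+w)]
y=np.array([np.cos(h),np.sin(h)]); x=np.array([-y[1],y[0]])
D=np.diff(P,axis=0); print(np.c_[D@x,D@y].round(3).tolist())
E
python3 arc.py .075 1.62 12 1.165
```

```text
[[0.009, -0.004], [0.008, -0.005], [0.007, -0.006], [0.007, -0.007], [0.006, -0.007], [0.005, -0.008], [0.004, -0.009], [0.003, -0.009], [0.001, -0.009], [0.0, -0.009], [-0.001, -0.009], [-0.002, -0.009]]
```

```bash
python3 -m pendant '[[-0.7,0.009,-0.004,0,0],[-0.7,0.008,-0.005,0,0],[-0.7,0.007,-0.006,0,0],[-0.7,0.007,-0.007,0,0],[-0.7,0.006,-0.007,0,0],[-0.7,0.005,-0.008,0,0]]'
python3 -m pendant '[[-0.7,0.004,-0.009,0,0],[-0.7,0.003,-0.009,0,0],[-0.7,0.001,-0.009,0,0],[-0.7,0,-0.009,0,0],[-0.7,-0.001,-0.009,0,0],[-0.7,-0.002,-0.009,0,0],[-0.7,0,0,0,0]]'
python3 d.py .5239 -.0342 .15
```

```text
clock: 4.12
tcp_pos: [0.5463, 0.0199, 0.1528]
orientation: [0.0, 0.199, 0.98, 0.005]
wrist_force: [-0.5, 13.5, 5.8]
finger_gap: 0.0145
grip_force: 31.4
clock: 5.0
tcp_pos: [0.5199, -0.0311, 0.1525]
orientation: [0.0, 0.2, 0.98, 0.002]
wrist_force: [-4.0, 3.9, 5.5]
finger_gap: 0.0149
grip_force: 32.0
tcp [ 0.5199 -0.0311  0.1525] closing heading 1.167 j6 0.19 t 5.0 F [-4.   3.9  5.5] gap 0.0149 grip 32.0
shift [-0.0049 -0.0012  0.0025]
```

Magnifier is at about 1.57 rad. Release, rise, and head for the +y end of the block.

```bash
python3 -m pendant '[[0,0,0,0,0],[0,0,0,0,0],[0,0,0,-0.05,0],[0,0,0,-0.05,0],[0,0,0,0,0.17],[0,0,0,0,0.17],[0,0,0,0,0.17],[0,0,0,0,0.17]]' 20
python3 -m pendant '[[0.1,0,0,0,0.167],[0.1,0,0,0,0]]'
python3 d.py .526 .378 .12 .318
```

```text
clock: 6.0
tcp_pos: [0.5204, -0.0326, 0.2512]
orientation: [0.0, 0.519, 0.855, 0.0]
wrist_force: [-0.3, -0.1, 0.4]
finger_gap: 0.0426
grip_force: 0.0
clock: 6.25
tcp_pos: [0.5204, -0.0325, 0.2512]
orientation: [0.0, 0.585, 0.811, 0.0]
wrist_force: [0.3, 0.4, 0.1]
finger_gap: 0.047
grip_force: 0.0
tcp [ 0.5204 -0.0325  0.2512] closing heading 0.321 j6 1.03 t 6.25 F [0.3 0.4 0.1] gap 0.047 grip 0.0
shift [0.3878 0.1347 0.1312]
turn about tool z 0.0026155944336752057
```

```bash
python3 -m pendant '[[0.1,0.055,0.019,0,0],[0.1,0.055,0.019,0,0],[0.1,0.055,0.019,0,0],[0.1,0.055,0.019,0,0],[0.1,0.055,0.019,0.01,0],[0.1,0.055,0.019,0.04,0],[0.1,0.055,0.019,0.04,0],[0.1,0.003,0.002,0.04,0]]'
python3 -m pendant '[[0.1,0,0,0,0]]'
python3 d.py .526 .378 .024 .318
python3 - <<'E'
from h import *
b=env.read_camera("top");hsv=cv2.cvtColor(b,cv2.COLOR_RGB2HSV)
a=env.read_camera("scene")
A=cv2.resize(a[240:350,120:270,::-1],(600,440),interpolation=cv2.INTER_CUBIC)
cv2.imwrite("pics/b1.png",A)
E
```

```text
clock: 7.25
tcp_pos: [0.5264, 0.3688, 0.1293]
orientation: [0.0, 0.583, 0.813, 0.001]
wrist_force: [0.6, -1.2, 0.6]
finger_gap: 0.047
grip_force: 0.0
clock: 7.38
tcp_pos: [0.5239, 0.3644, 0.1265]
orientation: [-0.002, 0.584, 0.812, -0.004]
wrist_force: [-1.8, -0.0, 0.2]
finger_gap: 0.0468
grip_force: 0.0
tcp [0.5239 0.3644 0.1265] closing heading 0.323 j6 1.73 t 7.38 F [-1.8 -0.   0.2] gap 0.0468 grip 0.0
shift [0.0123 0.0071 0.1025]
turn about tool z 0.00492913281539753
```

View pics/b1.png

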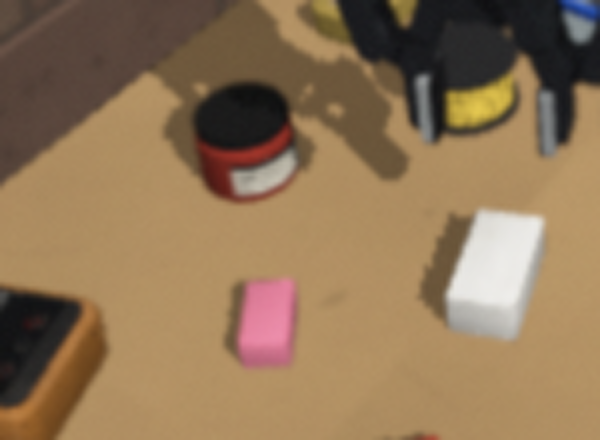

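The crop shows the block at (495,272), plain face up, clear of the pot and pink block. Descend on its +y end and close.

```bash
python3 -m pendant '[[0.1,0.012,0.007,0.03,0],[0.1,0,0,0.03,0],[0.1,0,0,0.03,0],[0.1,0,0,0.01,0],[0.1,0,0,0,0]]'
python3 d.py .526 .378 .024 .318
python3 -m pendant '[[-0.3,0,0,0,0],[-0.3,0,0,0,0],[-0.3,0,0,0,0]]' 20
python3 d.py .526 .378 .024 .318
```

```text
clock: 8.1
tcp_pos: [0.5304, 0.3782, 0.0319]
orientation: [0.0, 0.586, 0.81, 0.001]
wrist_force: [0.5, -0.9, 0.1]
finger_gap: 0.0467
grip_force: 0.0
tcp [0.5304 0.3782 0.0319] closing heading 0.318 j6 1.75 t 8.1 F [ 0.5 -0.9  0.1] gap 0.0467 grip 0.0
shift [ 0.0011 -0.0043  0.0079]
turn about tool z 0.0004137084015813919
clock: 8.48
tcp_pos: [0.5309, 0.379, 0.0328]
orientation: [0.001, 0.586, 0.81, 0.002]
wrist_force: [-0.6, -1.0, 6.7]
finger_gap: 0.0332
grip_force: 20.4
tcp [0.5309 0.379  0.0328] closing heading 0.319 j6 1.75 t 8.47 F [-0.6 -1.   6.7] gap 0.0332 grip 20.4
shift [ 0.0006 -0.005   0.0088]
turn about tool z 0.0009057921935837765
```

```bash
python3 -m pendant '[[-0.3,0,0,-0.02,0],[-0.3,0,0,-0.025,0],[-0.3,0,0,-0.025,0],[-0.3,0,0,0,0]]'
python3 -c "
from h import *
snap('scene','b2.png',(160,220,300,325),4)"
```

```text
clock: 8.98
tcp_pos: [0.5311, 0.3795, 0.1032]
orientation: [0.001, 0.586, 0.811, 0.002]
wrist_force: [0.6, 0.4, -1.2]
finger_gap: 0.0332
grip_force: 20.2
```

View pics/b2.png

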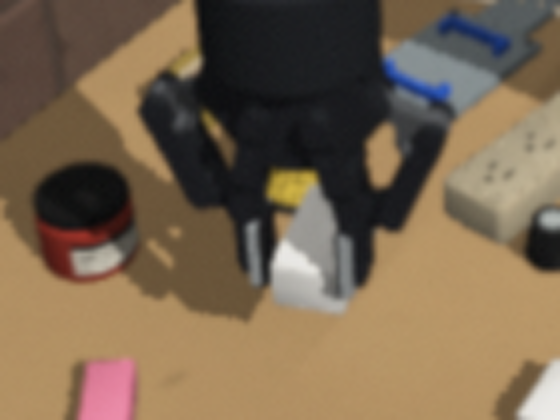

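The block hangs level in the grip at (310,250) and doesn't swing at 20 N. Lower it, then ease the finger opening so it pivots.

```bash
python3 -m pendant '[[-0.3,0,0,0.025,0],[-0.3,0,0,0.018,0],[-0.25,0,0,0,0]]'
python3 -m pendant '[[-0.235,0,0,0,0]]'
python3 -m pendant '[[-0.225,0,0,0,0]]'
python3 -m pendant '[[-0.22,0,0,0,0]]'
```

```text
clock: 9.4
tcp_pos: [0.5274, 0.3774, 0.0543]
orientation: [-0.001, 0.586, 0.81, -0.003]
wrist_force: [0.7, -0.3, -1.1]
finger_gap: 0.0331
grip_force: 20.2
clock: 9.52
tcp_pos: [0.5295, 0.3785, 0.0574]
orientation: [-0.0, 0.586, 0.81, -0.0]
wrist_force: [0.3, -0.1, -1.1]
finger_gap: 0.0326
grip_force: 20.2
clock: 9.65
tcp_pos: [0.5301, 0.3789, 0.0584]
orientation: [0.0, 0.586, 0.81, 0.001]
wrist_force: [0.4, 0.6, -1.0]
finger_gap: 0.0332
grip_force: 19.6
clock: 9.78
tcp_pos: [0.53, 0.3788, 0.0583]
orientation: [0.0, 0.586, 0.81, 0.001]
wrist_force: [0.8, 0.4, -1.3]
finger_gap: 0.0333
grip_force: 15.2
```

```bash
for g in -0.217 -0.214 -0.211 -0.208; do echo; done >/dev/null
python3 -m pendant '[[-0.216,0,0,0,0]]' | tail -3
python3 -m pendant '[[-0.212,0,0,0,0]]'| tail -3
python3 -m pendant '[[-0.208,0,0,0,0]]'| tail -3
```

```text
wrist_force: [0.6, -0.8, -1.9]
finger_gap: 0.0335
grip_force: 11.9
wrist_force: [0.4, -0.5, -0.2]
finger_gap: 0.0337
grip_force: 8.8
wrist_force: [0.5, 0.9, -1.6]
finger_gap: 0.0338
grip_force: 3.7
```

```bash
cat > tq.py <<'E'
from h import *
F=[];M=[]
for i in range(4):
    env.read_camera("top"); s=env.get_state(); F.append(s["wrist_force"]);M.append(s["ft_torque"])
print("F",np.mean(F,0).round(2),"M",np.mean(M,0).round(3),"sd",np.std(M,0).round(3),"grip",s["grip_force"],"gap",s["finger_gap"],s["clock"])
E
python3 tq.py
python3 -m pendant '[[-0.206,0,0,0,0]]'| tail -2
python3 tq.py
```

```text
F [-0.4   0.61 -0.15] M [0.036 0.021 0.015] sd [0.014 0.011 0.009] grip 3.6806153878569603 gap 0.03381616599851429 10.35
finger_gap: 0.0336
grip_force: 2.0
F [-0.19 -0.   -0.96] M [ 0.083  0.057 -0.005] sd [0.031 0.026 0.022] grip 1.9753718376159668 gap 0.03372876457573501 10.675
```

```bash
cat > asc.py <<'E'
import sys
from h import *
cam=sys.argv[1];x0,y0,x1,y1=map(int,sys.argv[2:6])
im=env.read_camera(cam);hs=cv2.cvtColor(im,cv2.COLOR_RGB2HSV)[y0:y1,x0:x1]
for r in range(0,hs.shape[0],2):
    print("%3d "%(y0+r)+"".join("W" if s<60 and v>190 else "g" if s<60 and v>100 else "o" if s<60 and v>75 else "#" if v<60 else "." for h,s,v in hs[r]))
E
python3 asc.py scene 210 250 265 330
```

```text
250 ...###########################################.....gggg
252 ...###########################################.........
254 ....##########################################.........
256 ....##########################################.........
258 ....###########################################........
260 ...#############################################.......
262 #################################################......
264 ################################################.......
266 #################################################.oogg.
268 ####.############################################..oooo
270 .###...###########################################.....
272 ####.....#####################################....o....
274 ######.....#################################..........#
276 #######.....###############################........o..#
278 ########....###############################.........o.#
280 ##########.################################..........##
282 ####################..........#############.........###
284 ###################.............############.......####
286 ################
[... 599 characters left out ...]
ggg.#gWWWWWWWWWWWggggogggo###...........
308 ...............ggg.ogWWWWWWWWWWWWgggooggo##............
310 ....................gWWWWWWWWWWWWWWggogggg.............
312 ...................ggWWWWWWWWWWWWWWWWgggg..............
314 ...................ggWWWWWWWWWWWWWWWWWWg...............
316 .......................gggggWWWWWWWWWW.................
318 .......................................................
320 .......................................................
322 .......................................................
324 .......................................................
326 .......................................................
328 .......................................................
```

The block has pivoted: end face A now faces the camera and B is down. Raise along the arc towards B.

```bash
python3 -m pendant '[[-0.206,-0.009,0,-0.007,0],[-0.206,-0.007,0,-0.004,0],[-0.206,-0.007,0,-0.003,0],[-0.206,-0.008,0,-0.002,0],[-0.206,-0.008,0,-0.001,0],[-0.206,0,0,0,0]]'
python3 asc.py scene 205 240 265 316; python3 d.py .52 .34 .07
```

```text
clock: 11.48
tcp_pos: [0.5422, 0.3408, 0.0748]
orientation: [0.0, 0.586, 0.81, 0.0]
wrist_force: [-0.9, -1.6, 0.8]
finger_gap: 0.0339
grip_force: 2.1
240 ...o.####oo.##############################################..
242 ..o.oo..##################################################..
244 ..#####.##################################################.o
246 ###########################################################.
248 #########..###...##########################################.
250 .#######.o..##....######################################.oo.
252 ...###################################################......
254 ....################################################........
256 .....###############################################........
258 ......##############################################........
260 .......##############################..#############........
262 ........######################............###########.......
264 .........####################..............###########.....#
266 ..........##################...............#################
268 ...........##################.......
[... 954 characters left out ...]
...............ggggggggggggggggggggg.........
300 ...............................gggggWgggggggggggggg.........
302 ...............................ggggggggggggggggggg..........
304 ................................gggggWgggggggggggg..........
306 ...................................gggggggggggggg...........
308 ............................................................
310 ............................................................
312 ............................................................
314 ............................................................
tcp [0.5421 0.3412 0.0748] closing heading 0.318 j6 1.69 t 11.53 F [-0.1  0.1  1.6] gap 0.034 grip 2.1
shift [ 0.0058 -0.0213  0.0048]
```

The bores face now shows below end A, so the block is nearly upright. Finish the arc and set it down on its end.

```bash
python3 -m pendant '[[-0.206,-0.008,0,0,0],[-0.206,-0.008,0,0.001,0],[-0.206,-0.006,0,0.002,0],[-0.206,0,0,0.003,0],[-0.206,0,0,0,0]]'
python3 tq.py; python3 asc.py scene 210 260 265 316; python3 d.py .52 .34 .07
```

```text
clock: 12.15
tcp_pos: [0.5487, 0.3204, 0.0683]
orientation: [0.0, 0.586, 0.81, -0.0]
wrist_force: [0.3, -1.0, 1.9]
finger_gap: 0.0339
grip_force: 2.8
F [ 0.29 -0.85  1.35] M [-0.204 -0.103  0.013] sd [0.016 0.041 0.014] grip 2.753998786211014 gap 0.033806583718939485 12.35
260 ........########################.........##########....
262 .........####################.............#############
264 ..........##################...............############
266 ............###...###########...............###########
268 ..............#.....####.####...............###########
270 ................######.ggg###................#######...
272 ..................####.ggo####..............ggo####....
274 .....................##ggo###...............ggg.###....
276 .....................##ogo##ogWWWWW.........ggg.###....
278 .....................##ogg.ogWWWWWWWWWWggggggggo###....
280 .......................oggggWWWWWWWWWWWWWggggggo###....
282 ........................gggWWWWWWWWWWWWWWWWggggo##.....
284 .........................ggWWWWWWWWWWWWWWWWWgggg.......
286 ..........................gggggggggggggWWW
[... 288 characters left out ...]
gWWWgggggggggggg.........
298 ...........................ggWWgWWgggggggggggg.........
300 ...........................ggWWggggggggggggggg.........
302 ...........................gggWWWggggggggggggg.........
304 ............................ggWWWWWgggggggggg..........
306 .............................gggggggggggggggg..........
308 .......................................................
310 .......................................................
312 .......................................................
314 .......................................................
tcp [0.5486 0.3208 0.0684] closing heading 0.319 j6 1.65 t 12.4 F [ 0.6 -1.3  1. ] gap 0.0336 grip 2.7
shift [ 0.0272 -0.0211 -0.0016]
```

Nearly upright, with the bores facing +y. Let it settle, re-centre the grip, and carry it 60 mm back towards open bench.

```bash
python3 -m pendant '[[-0.15,0,0,0,0],[0,0,0,0,0],[0,0.009,0,0,0],[0,0,0,0,0]]'
python3 asc.py scene 210 258 265 316; python3 asc.py top 195 215 245 255; python3 d.py .52 .34 .07
python3 -c "
from h import *
for z in(0,.062): print(w2pix('scene',[[.5458,.3294,z]]),w2pix('top',[[.5458,.3294,z]]))"
```

```text
clock: 12.9
tcp_pos: [0.5454, 0.3299, 0.0684]
orientation: [-0.0, 0.585, 0.811, 0.0]
wrist_force: [0.6, -0.1, 0.3]
finger_gap: 0.043
grip_force: 0.0
258 ..################################################.....
260 ...#############################......#############....
262 ....########################...........#############...
264 .....###################................#############..
266 ......###################..................############
268 .............############...................###########
270 ...............###########...................##########
272 .................##ogg.#####..................#########
274 .................##ogg.###...................o.######..
276 .................##ogg.###...WWWWWg..........ggg.####..
278 .................##ogg.###..WWWWWWWgggggggggggggo####..
280 .................##.ggo###gWWWWWWWWWWWggggggggggo####..
282 ..................#.ggo##ogWWWWWWWWWWWWWWgggooggo###...
284 ....................ggo##ogWWWWWWWWWWWWWWWggooggo###...
286 .....................go...ggggggggggggggWWggoogggo.....
288 ..........................gggWWWWWggggggggggoog
[... 1442 characters left out ...]
gggggg
239 gggggggggggggggggggggggggggggggggggggggggggggggggg
241 gggggggggggggggggggggggggggggggggggggggggggggggggg
243 gggggggggggggggggggggggggggggggggggggggggggggggggg
245 gggggggggggggggggggggggggggggggggggggggggggggggggg
247 gggggggggggggggggggggggggggggggggggggggggggggggggg
249 gggggggggggggggggggggggggggggggggggggggggggggggggg
251 gggggggggggggggggggggggggggggggggggggggggggggggggg
253 gggggggggggggggggggggggggggggggggggggggggggggggggg
tcp [0.5456 0.3295 0.0684] closing heading 0.32 j6 1.67 t 13.0 F [ 0.   0.5 -0.1] gap 0.0425 grip 0.0
shift [ 0.018  -0.021  -0.0016]
[[246.62140209 304.62971371]] [[220.81600112 223.26951218]]
[[245.17661806 281.76903   ]] [[218.40499532 218.74350708]]
```

It stands on end, with top face centre (246,281) against a predicted (245,282), so the tool is centred. Grip, carry back 60 mm, set down, ease the grip, and lower it along the second arc.

```bash
python3 -m pendant '[[-0.3,0,0,0,0],[-0.3,0,0,0,0],[-0.3,0,0,0,0],[-0.3,0,0,-0.01,0],[-0.3,0.03,0,0,0],[-0.3,0.03,0,0,0],[-0.3,0,0,0,0],[-0.3,0,0,0.008,0]]' 20
python3 -m pendant '[[-0.22,0,0,0.0,0],[-0.212,0,0,0,0],[-0.208,0,0,0,0],[-0.206,0,0,0,0]]'
python3 tq.py; python3 d.py .52 .34 .07
```

```text
clock: 14.0
tcp_pos: [0.5275, 0.3861, 0.0711]
orientation: [0.001, 0.586, 0.811, 0.001]
wrist_force: [0.1, 0.4, -1.7]
finger_gap: 0.0335
grip_force: 20.2
clock: 14.5
tcp_pos: [0.5272, 0.3859, 0.0707]
orientation: [0.0, 0.586, 0.81, 0.0]
wrist_force: [0.5, -0.5, -1.3]
finger_gap: 0.0338
grip_force: 2.7
F [ 0.02 -0.01 -0.76] M [ 0.007  0.006 -0.002] sd [0.016 0.018 0.034] grip 2.653602808713913 gap 0.03394501807632425 14.7
tcp [0.527  0.3861 0.0706] closing heading 0.319 j6 1.76 t 14.7 F [ 0.1  0.  -0.9] gap 0.0339 grip 2.7
shift [-0.0416 -0.0211  0.0006]
```

```bash
python3 -m pendant '[[-0.206,0,0,0.002,0],[-0.15,0,0,0,0],[0,0,0,0,0],[0,0,0,-0.05,0],[-0.6,0.05,0,0,0],[-1,0,0,0,0],[-1,0,0,0.05,0],[-1,0,0,0,0]]'
python3 d.py .5275 .3861 .07
python3 asc.py scene 215 275 270 335
```

```text
clock: 15.7
tcp_pos: [0.5081, 0.4311, 0.0642]
orientation: [-0.002, 0.586, 0.81, -0.004]
wrist_force: [-0.3, -0.3, -0.8]
finger_gap: -0.0001
grip_force: 0.0
tcp [0.5081 0.4311 0.0642] closing heading 0.319 j6 1.84 t 15.7 F [-0.3 -0.3 -0.8] gap -0.0001 grip 0.0
shift [-0.0488  0.0042 -0.0057]
275 ####################################...................
277 ####################################...................
279 ######################################.................
281 #######################################................
283 #######################################................
285 ######################################.o...............
287 ######################################.oog.............
289 #######################################.ooooggo###.....
291 ######################################....ooooooo.##...
293 ##################################...o.......ooooooo...
295 ################################.....o.....#####..o....
297 #############################.g........o.#########.....
299 ###########################.gWWWWg.###.o.#########.....
301 #######################
[... 292 characters left out ...]
#######################.................
313 ......#############################....................
315 .......##########################......................
317 ........###.ggo#o.#######oggggggggg....................
319 .........##oggo.gggo#####.ggggggggg....................
321 ..........#.ggo.oggg.#####ogggggggg....................
323 ..........#.ggo#oggg.####.gggggggg.....................
325 ..........##ggg.ogggo####ogggggggg.....................
327 ............ogg..gggo###ogggggggg......................
329 .............ggo.ggggo..gggggggg.......................
331 .............ggoogggg..................................
333 .......................................................
```

```bash
python3 -m pendant '[[-1,-0.014,0,0,0],[-1,-0.01,0,0,0],[-1,-0.008,0,0,0],[-1,-0.008,0,0,0],[-1,-0.008,0,0,0],[-1,-0.008,0,0,0],[-1,0,0,0,0]]'
python3 -m pendant '[[-1,0.02,0,-0.03,0],[-1,0.04,0,-0.06,0],[-1,0.06,0,-0.06,0],[0.1,0,0,0,0]]'
python3 -c "
from h import *
snap('scene','tp.png',(160,220,300,345),4)"
```

```text
clock: 16.62
tcp_pos: [0.529, 0.3798, 0.0684]
orientation: [-0.0, 0.586, 0.81, -0.0]
wrist_force: [0.1, 0.7, 0.8]
finger_gap: -0.0003
grip_force: 0.0
clock: 17.12
tcp_pos: [0.4982, 0.4788, 0.1997]
orientation: [0.001, 0.584, 0.812, 0.005]
wrist_force: [-0.2, 0.2, 0.0]
finger_gap: 0.0168
grip_force: 0.0
```

View pics/tp.png

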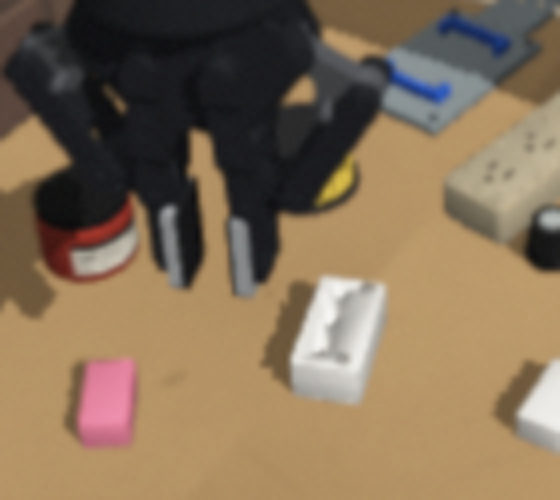

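The block now lies flat at (338,335) in the crop with its screw heads up, clear of everything. Fit its pose from silhouettes in both cameras.

```bash
cat > bp.py <<'E'
from h import *
from scipy.optimize import minimize
import sys
def masks(x,y,z0=0):
    out={}
    for cam in("scene","top"):
        im=env.read_camera(cam);hs=cv2.cvtColor(im,cv2.COLOR_RGB2HSV)
        m=((hs[...,1]<60)&(hs[...,2]>95)).astype(np.uint8)
        c=w2pix(cam,[[x,y,z0+.012]])[0]
        n,l,s,cc=cv2.connectedComponentsWithStats(m)
        k=1+np.argmin([np.hypot(*(cc[i]-c))+(1e3 if s[i,4]<100 or s[i,4]>2500 else 0) for i in range(1,n)])
        print(cam,"pred",c.round(1),"comp",cc[k].round(1),s[k]); out[cam]=(l==k)
    return out
B=np.array([[x,y,z] for x in(-.017,.017) for y in(-.031,.031) for z in(0,.024)])
def cost(p,ms,z0=0):
    c,s=np.cos(p[2]),np.sin(p[2]);W=B.copy();W[:,0]=p[0]+c*B[:,0]-s*B[:,1];W[:,1]=p[1]+s*B[:,0]+c*B[:,1];W[:,2]+=z0
    t=0
    for cam,m in ms.items():
        h=cv2.convexHull(w2pix(cam,W).astype(np.float32)); r=np.zeros((1680,2240),np.uint8)
        cv2.fillConvexPoly(r,np.round((h+.5)*4*16-8).astype(np.int32),255,shift=4)
        a=cv2.resize(r,(560,420),interpolation=cv2.INTER_AREA)/255.; t+=np.abs(a-m).sum()/m.sum()
    return t
if __name__=="__main__":
    x,y,w=map(float,sys.argv[1:4]); ms=masks(x,y)
    for cams in(["scene"],["top"],["scene","top"]):
        mm={c:ms[c] for c in cams}
        r=min((minimize(cost,[x+a,y+b,w+d],args=(mm,),method="Nelder-Mead",options=dict(initial_simplex=[[x+a,y+b,w+d],[x+a+.01,y+b,w+d],[x+a,y+b+.01,w+d],[x+a,y+b,w+d+.15]])) for a,b,d in((0,0,0),(.005,-.01,.1),(-.005,.01,-.1))),key=lambda r:r.fun)
        print(cams,r.x.round(4),round(r.fun,3))
E
python3 bp.py .54 .35 .32
```

```text
scene pred [243.4 307.8] comp [244.2 304.6] [232 289  25  32 597]
top pred [212.7 224.6] comp [215.9 224.1] [203 214  27  21 360]
['scene'] [0.5434 0.3404 0.3099] 0.046
['top'] [0.5415 0.3409 0.346 ] 0.061
['scene', 'top'] [0.5425 0.3408 0.316 ] 0.14
```

```bash
python3 d.py .5425 .3405 .03 .318
```

```text
tcp [0.4973 0.4739 0.1936] closing heading 0.319 j6 1.9 t 17.27 F [-1.3 -0.8 -0.5] gap 0.0398 grip 0.0
shift [-0.1408  0.0013  0.1637]
turn about tool z 0.0014970083639656018
```

```bash
python3 -m pendant '[[0.2,-0.05,0,0,0],[0.2,-0.05,0,0.0,0],[0.2,-0.045,0,0.03,0],[0.2,0,0,0.03,0],[0.2,0,0,0,0]]'; python3 d.py .5425 .3405 .03 .318
```

```text
clock: 17.9
tcp_pos: [0.541, 0.3336, 0.1305]
orientation: [-0.002, 0.587, 0.81, -0.004]
wrist_force: [0.2, -0.2, 0.5]
finger_gap: 0.0513
grip_force: 0.0
tcp [0.541  0.3336 0.1305] closing heading 0.316 j6 1.68 t 17.9 F [ 0.2 -0.2  0.5] gap 0.0513 grip 0.0
shift [0.0062 0.0045 0.1005]
turn about tool z -0.0017176916480308169
```

```bash
python3 -m pendant '[[0.2,0.004,0.002,0.035,0],[0.2,0,0,0.035,0],[0.2,0,0,0.03,0],[0.2,0,0,0,0]]'; python3 d.py .5425 .3405 .03 .318
```

```text
clock: 18.4
tcp_pos: [0.5419, 0.3403, 0.0326]
orientation: [-0.001, 0.586, 0.811, -0.002]
wrist_force: [0.3, -0.5, 0.1]
finger_gap: 0.0516
grip_force: 0.0
tcp [0.5419 0.3403 0.0326] closing heading 0.319 j6 1.69 t 18.4 F [ 0.3 -0.5  0.1] gap 0.0516 grip 0.0
shift [-0.      0.0007  0.0026]
turn about tool z 0.001428005731648252
```

```bash
python3 -m pendant '[[-0.3,0,0,0.004,0],[-0.4,0,0,0,0],[-0.4,0,0,0,0],[-0.4,0,0,0,0],[-0.4,0,0,-0.04,0],[-0.4,0,0,-0.05,0],[-0.4,0,0,-0.04,0.15],[-0.4,0,0,0,0.16]]' 40
python3 -m pendant '[[-0.4,0,0,0,0.158],[-0.4,0,0,0,0]]'; python3 d.py .6164 .0969 .12 -.15
```

```text
clock: 19.4
tcp_pos: [0.5462, 0.342, 0.1654]
orientation: [0.001, 0.706, 0.708, 0.004]
wrist_force: [0.3, 0.5, -1.2]
finger_gap: 0.0329
grip_force: 40.3
clock: 19.65
tcp_pos: [0.5438, 0.3409, 0.1607]
orientation: [-0.0, 0.757, 0.653, -0.0]
wrist_force: [-0.4, 0.2, -0.4]
finger_gap: 0.0324
grip_force: 40.3
tcp [0.5438 0.3409 0.1607] closing heading -0.147 j6 2.15 t 19.65 F [-0.4  0.2 -0.4] gap 0.0324 grip 40.3
shift [-0.2307  0.1076  0.0407]
turn about tool z 0.0026685367885301847
```

```bash
python3 -m pendant '[[-0.4,-0.046,0.0215,0,0],[-0.4,-0.046,0.0215,0,0],[-0.4,-0.046,0.0215,0,0],[-0.4,-0.046,0.0215,0,0],[-0.4,-0.046,0.0215,0.02,0],[-0.4,0,0,0.01,0],[-0.4,0,0,0,0]]'; python3 d.py .6164 .0969 .06 -.15
python3 - <<'E'
from h import *
np.set_printoptions(precision=4,suppress=True)
# refine nest from blue ribs in scene view & plate
a=env.read_camera("scene");cv2.imwrite("pics/n1.png",cv2.resize(a[180:280,220:330,::-1],None,fx=6,fy=6,interpolation=cv2.INTER_CUBIC))
E
```

```text
clock: 20.52
tcp_pos: [0.615, 0.0976, 0.1294]
orientation: [-0.001, 0.757, 0.653, -0.001]
wrist_force: [-0.0, 0.2, -0.7]
finger_gap: 0.0328
grip_force: 40.2
tcp [0.615  0.0976 0.1294] closing heading -0.148 j6 1.75 t 20.52 F [-0.   0.2 -0.7] gap 0.0328 grip 40.2
shift [-0.0005  0.0017  0.0694]
turn about tool z 0.002005132009358812
```

View pics/n1.png

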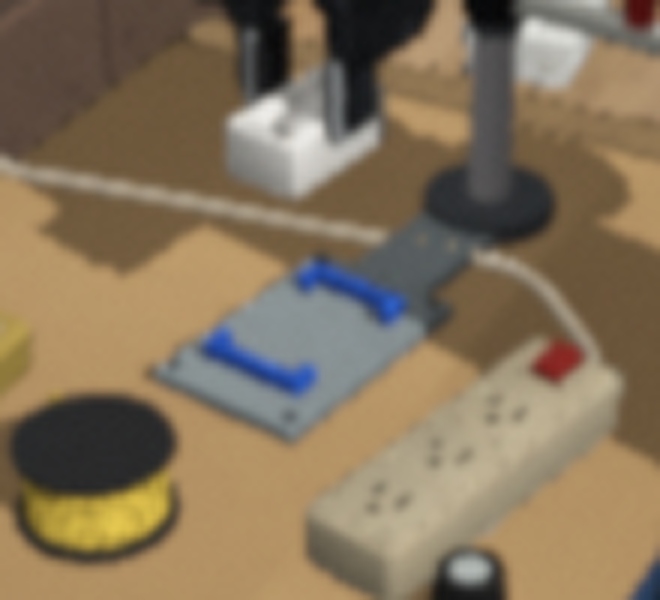

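The block hangs bores up at (300,140). The nest and its two blue ribs, at (350,290) and (260,360), are unobstructed. Refine the nest pose from the rib silhouettes.

```bash
cat > nest.py <<'E'
from h import *
from scipy.optimize import minimize
boxes=[]
for s in(1,-1):
    boxes.append((-.025,.025,*sorted((s*.033,s*.039))))
    for t in(1,-1): boxes.append((*sorted((t*.019,t*.025)),*sorted((s*.025,s*.039))))
def render(p,cam):
    c,s=np.cos(p[2]),np.sin(p[2]);r=np.zeros((1680,2240),np.uint8)
    for a,b,d,e in boxes:
        W=np.array([[p[0]+c*x-s*y,p[1]+s*x+c*y,z] for x in(a,b) for y in(d,e) for z in(.008,.016)])
        h=cv2.convexHull(w2pix(cam,W).astype(np.float32));cv2.fillConvexPoly(r,np.round((h+.5)*64-8).astype(np.int32),255,shift=4)
    return cv2.GaussianBlur(cv2.resize(r,(560,420),interpolation=cv2.INTER_AREA)/255.,(0,0),.6)
for cam in("scene","top"):
    im=np.mean([env.read_camera(cam).astype(float) for _ in range(2)],0)
    d=np.clip((im[...,2]-im[...,0]-15)/120.,0,1)
    c=w2pix(cam,[[.6164,.0969,.01]])[0].astype(int); sl=np.s_[c[1]-22:c[1]+23,c[0]-25:c[0]+26]
    f=lambda p:((render(p[:3],cam)[sl]*p[3]-d[sl])**2).sum()
    r=min((minimize(f,[.6164+a,.0969,-.15,.8],method="Nelder-Mead",options=dict(maxiter=400,initial_simplex=np.array([.6164+a,.0969,-.15,.8])+np.r_[np.zeros((1,4)),np.diag([.006,.006,.06,.1])])) for a in(-.003,.003)),key=lambda r:r.fun)
    print(cam,r.x.round(4),round(r.fun,2),"of",round((d[sl]**2).sum(),2))
E
python3 nest.py
```

```text
scene [ 0.6181  0.095  -0.1501  0.708 ] 4.29 of 76.02
top [ 0.6191  0.0971 -0.0278  0.2571] 9.29 of 15.17
```

```bash
python3 -m pendant '[[-0.4,0.002,0.003,0.03,0],[-0.4,0,0,0.03,0],[-0.4,0,0,0.008,0],[-0.4,0,0,0,0]]'; python3 d.py .6178 .0955 .038 -.15
python3 asc.py scene 248 215 298 255
```

```text
clock: 21.28
tcp_pos: [0.6193, 0.0997, 0.0629]
orientation: [-0.0, 0.757, 0.653, -0.0]
wrist_force: [-0.3, -0.2, -0.7]
finger_gap: 0.0325
grip_force: 40.2
tcp [0.6193 0.0997 0.0629] closing heading -0.148 j6 1.75 t 21.27 F [-0.3 -0.2 -0.7] gap 0.0325 grip 40.2
shift [-0.0043 -0.0008  0.0249]
turn about tool z 0.0019261922413000843
215 ..........go.#####...gggooo######.........o#######
217 .............####oggggggogg.####og......ooooo..###
219 ............ooggggggggggoggo####gggggooooogooooooo
221 ...........ggWWWWWggggggoggo####ogggooooooooooogoo
223 .........gWWWWWWWggggWgggggo###ogggooooooooooooooo
225 ........gggWWWWWgggWWWWWggggoggggggoooooooooooo...
227 ........ggggggggWWWWWWWWgggggggg....oooooooo......
229 .........gggggggggWWWWWWWggggg..........ooo.o.....
231 .........ggggggggggWWWWWggggggggg.......ooo...o...
233 ........ooogggggggggWWggggggggggggg....ggoo.......
235 .....gg....oooogggggggggggggggggggggggggggoo......
237 ...ggg.......ggggggggggggggggggggggggggggg........
239 .ggggg...........gggggggggggggggggggggg...........
241 gggggggggg...............gggggggggggg.............
243 gggggggggggggg...........ggggggggg................
245 ...gggggggggggggggg.....gggggggg..................
247 .......gogggggggggggggggggggg.....................
249 ...........ggggggggggggggg....................g...
251 ................gggggggg....................gggggg
253 ....................g....................ggggggggg
```

```bash
python3 -m pendant '[[-0.4,-0.004,-0.001,0.006,0],[-0.4,0,0,0,0]]'; python3 d.py .6178 .0955 .038 -.15
python3 - <<'E'
from h import *
s=env.get_state();t=s["tcp_pos"];h=-.148;c,sn=np.cos(h),np.sin(h)
for z in(0,.024):
  for u,v in((.017,.031),(-.017,.031),(-.017,-.031)):
    print(z,u,v,w2pix("scene",[[t[0]+c*u-sn*v,t[1]+sn*u+c*v,t[2]-.030+z]]).round(1))
E
python3 asc.py scene 248 215 298 240
```

```text
clock: 21.58
tcp_pos: [0.6178, 0.095, 0.057]
orientation: [0.0, 0.758, 0.652, 0.0]
wrist_force: [-0.1, 0.6, -1.7]
finger_gap: 0.033
grip_force: 40.2
tcp [0.6178 0.095  0.057 ] closing heading -0.149 j6 1.74 t 21.57 F [-0.1  0.6 -1.7] gap 0.033 grip 40.2
shift [ 0.0005 -0.0001  0.019 ]
turn about tool z 0.0006138683832837
0 0.017 0.031 [[257.9 232.2]]
0 -0.017 0.031 [[268.7 236.8]]
0 -0.017 -0.031 [[283.4 225.8]]
0.024 0.017 0.031 [[257.7 224.2]]
0.024 -0.017 0.031 [[268.6 228.7]]
0.024 -0.017 -0.031 [[283.5 217.8]]
215 ..........ggo..#####....go.#########......o#######
217 ...............#####gggggoogo#####......ooooo..###
219 ...............##.ogggggggogo####.gggooooogooooooo
221 .............gggWWWgggggggogo####.ooooooooooooggoo
223 ...........ggWWWWWWgggggggogg####oggoooooooooooooo
225 ..........gWWWWWWWgggWWWWgggg##.ggggooooooooooo...
227 ..........gggggWWgggWWWWWgggggggggggoooooooo.o....
229 ..........gggggggggWWWWWWWgggggg........ooo.o.....
231 ..........ggggggggggWWWWWWWgggggg.......oooo..o...
233 ........oooggggggggggWWWWgggggggggg....ggoo.......
235 .....gg....googgggggggggggggggggggggggggggoo......
237 ...ggg.......goooggggggggggggggggggggggggg........
239 .ggggg...........gggggggggggggggggggggg...........
```

The predicted left corner (257.8) matches the observed one (258). Lower into the nest, watching the force.

```bash
python3 -m pendant '[[-0.4,0,0,0.007,0],[-0.4,0,0,0,0]]'; python3 -m pendant '[[-0.4,0,0,0.005,0],[-0.4,0,0,0,0]]';python3 -m pendant '[[-0.4,0,0,0.004,0],[-0.4,0,0,0,0]]'
```

```text
clock: 21.88
tcp_pos: [0.6173, 0.0953, 0.049]
orientation: [-0.0, 0.758, 0.652, -0.0]
wrist_force: [0.1, 0.4, -0.7]
finger_gap: 0.0329
grip_force: 40.3
clock: 22.12
tcp_pos: [0.6174, 0.0953, 0.0441]
orientation: [-0.0, 0.758, 0.653, -0.0]
wrist_force: [0.5, 0.5, -1.6]
finger_gap: 0.0327
grip_force: 40.3
clock: 22.38
tcp_pos: [0.6178, 0.0954, 0.0406]
orientation: [-0.0, 0.758, 0.653, 0.0]
wrist_force: [-0.2, 0.1, -0.8]
finger_gap: 0.0326
grip_force: 40.3
```

```bash
python3 -m pendant '[[-0.4,0,0,0.002,0],[-0.4,0,0,0,0]]'|grep -E 'tcp|wrist'; python3 -m pendant '[[-0.4,0,0,0.002,0],[-0.4,0,0,0,0]]'|grep -E 'tcp|wrist'
```

```text
tcp_pos: [0.6179, 0.0954, 0.0404]
wrist_force: [-3.9, -0.6, 9.8]
tcp_pos: [0.6179, 0.0954, 0.0403]
wrist_force: [-8.5, -1.1, 21.1]
```

Contact at 40.4 mm is the nest floor (8 mm plus a grip height of about 32 mm). Ease off, release and rise.

```bash
python3 -m pendant '[[-0.4,0,0,-0.003,0],[-0.15,0,0,0,0],[0.15,0,0,0,0],[0.15,0,0,0,0],[0.15,0,0,-0.05,0],[0.15,0,0,-0.06,0],[0.15,0,0,-0.06,0],[0.15,0,0,-0.04,0]]'
python3 -m pendant '[[0.1,-0.05,-0.04,0,0],[0.1,-0.05,-0.04,0,0],[0.1,0,0,0,0]]'
python3 -c "
from h import *
snap('scene','f1.png',(220,170,340,260),6)"
python3 - <<'E'
from h import *
from bp import *
ms=masks(.6178,.0954,.008)
for cam in ms: print(cam)
E
```

```text
clock: 23.88
tcp_pos: [0.6185, 0.0954, 0.2529]
orientation: [0.001, 0.758, 0.653, 0.001]
wrist_force: [0.5, 0.4, -0.2]
finger_gap: 0.0492
grip_force: 0.0
clock: 24.25
tcp_pos: [0.5224, 0.0086, 0.2493]
orientation: [-0.001, 0.759, 0.651, -0.001]
wrist_force: [0.6, 0.1, 0.7]
finger_gap: 0.0472
grip_force: 0.0
scene pred [270.8 231.3] comp [271.9 234.7] [246 217  51  37 835]
top pred [307.  194.6] comp [307.  198.1] [284 181  48  33 931]
scene
top
```

View pics/f1.png

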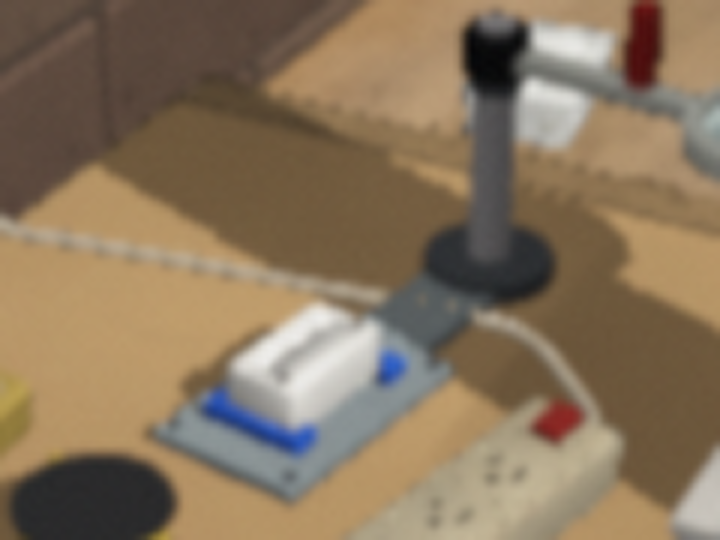

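The block sits flat in the nest at (305,365), bores up, between both ribs. The knob is at about (0.5215, -0.032). Fetch it.

```bash
python3 d.py .5215 -.032 .150; python3 - <<'E'
from h import *
s=env.recognise("scene","knob")[0];print(s,pix2w("scene",s["centre"],.143))
E
```

```text
tcp [0.5268 0.0104 0.2499] closing heading -0.149 j6 1.59 t 24.4 F [-0.   0.3  1. ] gap 0.047 grip 0.0
shift [-0.0427  0.001   0.0999]
{'centre': [342.2, 189.4], 'score': 0.93} [[0.46471329 0.02058899 0.143     ]]
```

```bash
python3 -c "
from h import *
print(pix2w('scene',(327.3,176.5),.143))"
python3 -m pendant '[[0.1,-0.042,0.001,0.02,0],[0.1,-0.001,0,0.04,0],[0.1,0,0,0.03,0],[0.1,0,0,0.008,0],[0.1,0,0,0,0]]'; python3 d.py .5215 -.032 .150
```

```text
[[ 0.52190158 -0.02813759  0.143     ]]
clock: 25.08
tcp_pos: [0.5213, -0.0318, 0.1516]
orientation: [-0.0, 0.757, 0.653, -0.0]
wrist_force: [-0.2, -0.1, 0.1]
finger_gap: 0.047
grip_force: 0.0
tcp [ 0.5213 -0.0318  0.1516] closing heading -0.148 j6 1.5 t 25.07 F [-0.2 -0.1  0.1] gap 0.047 grip 0.0
shift [-0.0002  0.0002  0.0016]
```

```bash
python3 -m pendant '[[-0.7,0,0,0,0],[-0.7,0,0,0,0],[-0.7,0,0,0,0],[-0.7,0,0,0,0]]' 30; python3 d.py .5955 -.0415 .150; python3 arc.py 1.57 0.1 12 -.148
```

```text
clock: 25.58
tcp_pos: [0.5241, -0.0326, 0.1535]
orientation: [0.003, 0.758, 0.653, 0.003]
wrist_force: [7.3, 0.3, -3.0]
finger_gap: 0.0147
grip_force: 30.0
tcp [ 0.5241 -0.0326  0.1535] closing heading -0.149 j6 1.5 t 25.57 F [ 7.3  0.3 -3. ] gap 0.0147 grip 30.0
shift [0.0018 0.0719 0.004 ]
[[0.009, 0.001], [0.009, 0.002], [0.008, 0.003], [0.008, 0.004], [0.007, 0.005], [0.007, 0.006], [0.006, 0.006], [0.005, 0.007], [0.004, 0.008], [0.003, 0.008], [0.002, 0.008], [0.001, 0.009]]
```

```bash
python3 -m pendant '[[-0.7,0.009,0.003,0,0],[-0.7,0.009,0.003,0,0],[-0.7,0.008,0.004,0,0],[-0.7,0.008,0.004,0,0],[-0.7,0.007,0.005,0,0],[-0.7,0.007,0.006,0,0]]'
python3 -m pendant '[[-0.7,0.006,0.006,0,0],[-0.7,0.005,0.007,0,0],[-0.7,0.004,0.008,0,0],[-0.7,0.003,0.008,0,0],[-0.7,0.002,0.008,0,0],[-0.7,0,0,0,0]]'
python3 - <<'E'
from h import *
s=env.get_state();p=s["tcp_pos"];v=np.array(p[:2])-(.5955,-.0415);print("r",np.hypot(*v),"q",np.arctan2(-v[0],v[1])+.1498)
E
python3 d.py .6063 .0297 .1525
```

```text
clock: 26.32
tcp_pos: [0.5461, 0.0147, 0.1531]
orientation: [-0.006, 0.757, 0.653, -0.002]
wrist_force: [-20.8, 10.3, 20.7]
finger_gap: 0.0145
grip_force: 33.2
clock: 27.08
tcp_pos: [0.5902, 0.0334, 0.1527]
orientation: [-0.006, 0.756, 0.654, 0.004]
wrist_force: [-7.0, 23.8, 6.6]
finger_gap: 0.0143
grip_force: 33.3
r 0.07505147438826407 q 0.22025223458828136
tcp [0.5902 0.0334 0.1527] closing heading -0.144 j6 1.63 t 27.07 F [-7.  23.8  6.6] gap 0.0143 grip 33.3
shift [-0.0013  0.0164  0.0002]
```

Near home the closing axis lies along the knob's travel. Open slightly, so there is no radial constraint, and push with one pad until the stop is felt.

```bash
python3 -m pendant '[[-0.45,0,0,0,0],[-0.45,0,0,0,0],[-0.45,0,0,0,0]]'
python3 -m pendant '[[-0.45,-0.002,0.006,0,0],[-0.45,0,0.005,0,0],[-0.45,0,0.004,0,0],[-0.45,0,0,0,0]]'; python3 d.py .6063 .0297 .1525
```

```text
clock: 27.45
tcp_pos: [0.5924, 0.0253, 0.152]
orientation: [0.0, 0.758, 0.652, 0.0]
wrist_force: [-0.6, -1.1, -0.1]
finger_gap: 0.0235
grip_force: 0.0
clock: 27.95
tcp_pos: [0.6069, 0.0213, 0.1513]
orientation: [-0.0, 0.758, 0.652, -0.0]
wrist_force: [-2.2, 1.6, -1.7]
finger_gap: 0.0239
grip_force: 0.9
tcp [0.6069 0.0213 0.1513] closing heading -0.149 j6 1.62 t 27.95 F [-2.2  1.6 -1.7] gap 0.0239 grip 0.9
shift [ 0.0082 -0.0018 -0.0012]
```

```bash
python3 -m pendant '[[-0.45,0.009,0,0,0],[-0.45,0,0,0,0]]'|grep -E 'tcp|wrist'; python3 -m pendant '[[-0.45,0,0.002,0,0],[-0.45,0,0,0,0]]'|grep -E 'tcp|wrist';python3 -m pendant '[[-0.45,0,0.002,0,0],[-0.45,0,0,0,0]]'|grep -E 'tcp|wrist'
```

```text
tcp_pos: [0.6083, 0.0309, 0.1518]
wrist_force: [-0.8, 1.2, -1.1]
tcp_pos: [0.61, 0.0306, 0.1518]
wrist_force: [-1.9, 2.0, 0.1]
tcp_pos: [0.6108, 0.0304, 0.1517]
wrist_force: [-5.0, 3.8, 3.8]
```

```bash
python3 -m pendant '[[-0.45,0,0.001,0,0],[-0.45,0,0,0,0]]'|grep -E 'tcp|wrist'; python3 -m pendant '[[-0.45,0,0.001,0,0],[-0.45,0,0,0,0]]'|grep -E 'tcp|wrist'
```

```text
tcp_pos: [0.6109, 0.0305, 0.1516]
wrist_force: [-8.3, 2.3, 4.7]
tcp_pos: [0.611, 0.0304, 0.1516]
wrist_force: [-10.8, 3.7, 5.7]
```

The stop is reached: 11 N with no movement, against 3 N of hinge friction. Back off, rise and check.

```bash
python3 -m pendant '[[-0.45,0,-0.007,0,0],[-0.3,0,0,0,0],[-0.3,0,0,-0.04,0],[-0.3,0,0,-0.06,0],[-0.3,0,0,-0.05,0],[-0.3,-0.03,-0.05,0,0],[-0.3,-0.03,-0.05,0,0],[-0.3,0,0,0,0]]'
python3 - <<'E'
from h import *
a=env.read_camera("scene");hs=cv2.cvtColor(a,cv2.COLOR_RGB2HSV)
m=((hs[...,0]<8)|(hs[...,0]>172))&(hs[...,1]>150)&(hs[...,2]>70)
n,l,s,c=cv2.connectedComponentsWithStats(m.astype(np.uint8))
print([(c[i].round(1),s[i,4]) for i in range(1,n) if s[i,4]>15 and c[i][1]<215])
x,y,w=.6181,.095,-.15
for q in(0,.03,.06):
    u,v=-.072*np.sin(q),-.14+.072*np.cos(q);X,Y=x+np.cos(w)*u-np.sin(w)*v,y+np.sin(w)*u+np.cos(w)*v
    print(q,(X,Y),w2pix("scene",[[X,Y,.139]]))
for l,c in(("pot","top"),("spool","top"),("loupe","top")): print(l,env.recognise(c,l)[:1])
E
python3 d.py .6 0 .25
```

```text
clock: 30.2
tcp_pos: [0.496, -0.0149, 0.3021]
orientation: [0.0, 0.759, 0.652, -0.0]
wrist_force: [1.1, 0.7, -0.0]
finger_gap: 0.0302
grip_force: 0.0
[(array([286.4, 179.2]), np.int32(68))]
0 (np.float64(0.6079382069917952), np.float64(0.027763566700349115)) [[286.77415324 179.53851373]]
0.03 (np.float64(0.6057979403784983), np.float64(0.02805427087043244)) [[287.48576795 179.76090087]]
0.06 (np.float64(0.6036499169959529), np.float64(0.02828064586581766)) [[288.21331619 179.97433988]]
pot [{'centre': [218.8, 163.1], 'score': 0.64}]
spool [{'centre': [258.5, 191.3], 'score': 0.69}]
loupe [{'centre': [264.1, 247.2], 'score': 0.61}]
tcp [ 0.5007 -0.0141  0.3022] closing heading -0.149 j6 1.53 t 30.4 F [ 0.8  0.2 -0.1] gap 0.0299 grip 0.0
shift [0.0287 0.096  0.0524]
```

```bash
python3 -c "
from workcell import env
print(env.hand_in())"
```

```text
the job is handed in; nothing more can be done
None
```

The job is handed in at about 30 s: the block lies flat in the nest with its bores up, the magnifier is back against its stop, and the pot, spool and loupe showed no shift beyond detection noise; no verdict came back.

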